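# Load the test cartridge under the analyser's hold-down spring

### The arm

A 6-joint arm with a two-finger parallel gripper is mounted at the origin on the work surface. World frame = base frame: x ahead of the robot, y to its left, z up, the work surface at z = 0. Lengths are in mm, angles in rad, forces in N, time in s.
With the tool pointing down it reaches from about 250 to 775 mm from the base axis. Payload 4 kg.
Tool frame: the origin (TCP) lies midway between the tips of the shut fingers; the grasp point (between the pads) lies robot.grip_point_offset behind it (robot.grip_point_offset is the distance from the TCP to the grasp point, in mm); z points along the fingers, y is the line along which they close (so a half turn about z gives the same grasp; the last joint's range is limited). The gripper opens to 94 mm and grips with 3 to 60 N. Pads are 16 mm wide; open, the fingers measure 119 mm over their backs; the gripper's body (75 mm by 177 mm) begins 78 mm behind the grasp point.
Start: joints at [1.203, 0.087, 1.371, -0, 1.684, -0.103], TCP at [143.953, 530.846, 205.506] pointing down, gripper open.
Joint ranges: [-3.1, 3.1], [-0.76, 2.03], [0.27, 2.55], [-1.08, 4.22], [0.17, 2.65], [-2.57, 2.57]. Speed limits (rad/s): [2.79, 2.79, 3.14, 3.14, 3.14, 3.14].

### API

Orientations are given as a unit quaternion [x, y, z, w].
In Python, from station import robot gives the robot as it stands. The module is installed in compiled form; this text tells all that it offers. Calls block until the motion is done:
- robot.move_to(position, orientation): joint-space move of the TCP to a pose.
- robot.line_to(position, attitude=None, rate=150, stop_force=None): straight line of the TCP; attitude=None keeps the orientation; rate is the mean speed in mm/s. With stop_force (N) it stops when the force on the tool has changed by that much, and returns True; else False.
- robot.goto_joints(angles): joint-space move.
- robot.gripper_open() and robot.close_gripper(): open the fingers fully, or close them until they stop; the grip force is fixed at half the most.
- robot.hold(seconds).
- robot.solve_ik(position, orientation): joint angles nearest the present ones, or None.
- robot.get_state(): the state.
- robot.get_image(name): name is "side" or "top" or "wrist"; returns a dict with "img" (420x560x3 uint8, blue, green, red), "depth" (420x560 float32, mm along the optical axis (not along the pixel's ray), 0 where there is no reading), "fx", "fy", "cx", "cy" (pixels), "pose" (4x4, takes a point from camera to world coordinates); the wrist camera has in their place "mount" (4x4, takes a point from camera to tool coordinates, whose origin is the TCP and whose axes are the flange's). Camera axes: x right, y up, looking along -z (the intrinsics and any distortion apply to the point x, -y, -z); pixel columns grow to the right and rows downward; lengths in mm; the calibration is good to about 2 mm. The wrist camera is an equidistant fisheye: a pixel r from the principal point sees the ray r / f radians off the axis. A picture is of the moment at which its call begins: read the wrist's pose just before it.
A pose or a line that the arm cannot do raises robot.PlanningError and nothing moves.
- robot.hand_in(): hands the job in; it is judged then, once.
Trained networks look in a picture, given as the dict that the camera call returned (one of the last four; its "shot" number tells which), for a name from the list of things; names that differ only in an ending like _2 or _b are one class to them, and where a whole thing is asked for, a point or a joint stands for the part that bears it (a point fixed in the world has none). Each returns a list of dicts, best first, with "conf" (0 to 1); they miss things now and then, are a little off and sometimes report something else, mostly with a low value. They report only what shows in the picture. A call takes as long as a camera call. They do not tell look-alikes from the thing itself.
- robot.recognise(picture, thing): "bbox" ([centre column, centre row, width, height] in pixels, round what is visible of it).
- robot.spot_point(picture, thing): "at" ([column, row] in pixels: a listed point, or the origin of a listed thing).
The state is a dict: "t": time; "joint_positions": joint angles; "qd": joint speeds; "joint_torque": joint torques, N m; "tool_pos": TCP position; "tool_rot": TCP orientation; "ft_force": force on the tool from outside, world axes, zero at the start; "wrist_torque": the same for the moment, N m; "finger_gap": finger opening in mm; "grasp_force": force on a finger pad.
Only numpy, scipy, OpenCV 4.12 (cv2) and the standard library are available. Lean on these libraries where they do the work, as an engineer would, in place of code of your own. Each camera call takes 0.05 s, during which the arm holds its last target. There are 200 camera calls.

### The job

A flat white test cartridge lies on the sprung loading tray of the blood analyser, where it stands too high to go under the leaf spring. With a fingertip on its ribbed thumb area, press the cartridge down hard and, keeping it pressed, slide it under the leaf spring and fully home against the end stop, then let go and take the hand away. Do not lift or pick up the cartridge, and leave the spare cartridge, the tube rack, the tape and the pump bottle where they are.

Things in the scene. Friction and masses are not known exactly. Their poses are not given: they have to be found in the camera images.
- analyser: White bench blood analyser, blue sides, grey loading lane, fixed, 350 mm long. Origin on the bench under its loading lane's centre line; x = direction in which a cartridge slides in (level), z up. Open lane from x = -186 to +9 mm between low guide walls (inner faces at y = +-33 mm, tops 30 mm above the bench). The housing, x = +24 to +160 mm, is 164 mm wide and about 85 mm high.
- end_stop (a point): Middle of the upright face of the end stop, x = +9 mm of the analyser, 26 mm above the bench; the cartridge's nose touches it when home. Just before it two keeper rails (x = -6 to +24 mm, |y| = 22 to 46 mm, undersides 36.5 mm above the bench) overhang the lane, and above it a cross bar (x = 8 to 24 mm, 63 mm high with its screws) carries the leaf spring.
- tray (a joint): How far the sprung tray has sunk (m): 0 up, 0.008 on its bottom stop. Flat polished dark steel floor of the lane, 64 mm wide, x = -186 to +8 mm of the analyser, top 26 mm above the bench when up; it stays level. With the cartridge on it, about 5 N starts it sinking and 0.8 N more is needed per mm (11 N at the bottom). It springs up when let go.
- leaf (a joint): Lift of the leaf spring (rad): 0 at rest, limit 0.3; 0.05 lifts its toe 2.2 mm. Steel strip 36 mm wide, sloping from the cross bar down to its toe, then up to a curled tip that faces the incoming cartridge. The toe presses down with about 3.4 N, plus 0.5 N per mm of lift. It lifts by itself as a cartridge pressed low enough slides under it.
- spring_curl (a point): Centre of the leaf spring's curled tip at rest (a fixed point): x = -43.5 mm of the analyser, 39.5 mm above the bench, curl radius 3.5 mm. A cartridge at full height butts against it: the tray must be sunk by 5 mm or more, and kept so until the nose is under the keeper rails (cartridge origin past x = -58 mm of the analyser). The toe, its lowest part, is at x = -30 mm, 30 mm above the bench.
- cartridge: The cartridge to load: white plastic slab 110 x 62 x 14 mm, about 90 g, lying on the tray with 2 mm play each side. Origin at the centre of its underside, x towards its nose (nose face at x = +55 mm), z up. At the start its origin is at x = -128 to -110 mm of the analyser; when home, at x = -46 mm.
- cartridge_thumb (a point): Point on the cartridge's top face, 26 mm behind its centre, in the ribbed thumb area (x = -55 to -12 mm of the cartridge; its ribs under 1 mm high). In front of it stands a thumb ridge, x = -12 to -6 mm, 44 mm wide, 4 mm high, against which a fingertip can push; when home the ridge stays just outside the spring's curl.
- spare: A second cartridge of the same kind, lying loose on the bench beside the lane; leave it alone. Origin at the centre of its underside.
- rack: Loose grey tube rack 60 x 150 x 68 mm holding capped blood tubes up to 104 mm high; leave it alone. Origin at the centre of its underside.
- tape: Loose orange tape dispenser with a tan roll, 85 x 32 mm, 61 mm high; leave it alone. Origin at the centre of its underside.
- pump_bottle: Loose white pump bottle, 60 mm in diameter, 168 mm high; leave it alone. Origin at the centre of its underside.
Things that resemble listed ones, but are neither listed nor needed, are in the scene too. What is shaped like the cartridge but brown or turquoise is not meant.

How it is judged:
By the outcome, as a careful person would: the job done as asked, in the order asked, and still so for the second after the job is handed in, with the robot touching nothing.
It also fails if it takes over 38 s, if anything falls off the work surface, if the arm or the gripper's body presses on something with over 40 N, if the wrist force passes 120 N, or if a joint passes its speed limit or range.

## Working session

There is one attempt and no reset: what is moved stays moved. The work goes in short steps, each a Python script; the robot and the scene stay as the last script left them, time stands still between calls to the robot, and variables do not carry over. Pictures are saved under pics/ and viewed, at most 10 in all, crops included, and the job is handed in when it is done.

```bash
mkdir -p pics; cat > h.py <<'E'
import numpy as np, cv2
from station import robot
def ray(p,uv):
    c=np.array([(uv[0]-p["cx"])/p["fx"],-(uv[1]-p["cy"])/p["fy"],-1.]);return c
def px2w(p,uv,z=None):
    "pixel to world: by depth, or on plane z"
    T=np.array(p["pose"]);c=ray(p,uv)
    if z is None:
        d=p["depth"][int(uv[1])-1:int(uv[1])+2,int(uv[0])-1:int(uv[0])+2];s=np.median(d[d>0])
    else: s=(z-T[2,3])/(T[:3,:3]@c)[2]
    return T[:3,:3]@(c*s)+T[:3,3]
E
python3 - <<'E'
from h import *
for n in("top","side"):
    p=robot.get_image(n);cv2.imwrite(f"pics/{n}.png",p["img"]);np.savez(f"{n}.npz",**{k:v for k,v in p.items()})
    print(n,np.round(np.array(p["pose"]),3).tolist())
    for t in("cartridge","cartridge_thumb","end_stop","spring_curl","spare","analyser"):
        f=robot.spot_point(p,t)
        for r in f[:4]:print(t,np.round(r["at"]),round(r["conf"],2),np.round(px2w(p,r["at"])))
print(robot.get_state()["t"], robot.grip_point_offset)
E
```

```text
top [[0.026, 0.988, -0.149, 405.524], [-1.0, 0.027, 0.009, 60.854], [0.013, 0.149, 0.989, 1038.062], [0.0, 0.0, 0.0, 1.0]]
cartridge [225. 316.] 0.96 [325. 150.  15.]
cartridge [306. 308.] 0.92 [343. -12.  14.]
cartridge [400. 257.] 0.84 [ 451. -202.   15.]
cartridge [277. 220.] 0.76 [517.  52.  41.]
cartridge_thumb [277. 235.] 0.82 [487.  51.  42.]
cartridge_thumb [408. 244.] 0.73 [ 478. -218.   16.]
cartridge_thumb [216. 331.] 0.72 [295. 166.  15.]
cartridge_thumb [323. 301.] 0.69 [358. -45.  15.]
end_stop [272. 159.] 0.82 [640.  65.  49.]
spring_curl [270. 181.] 0.7 [596.  68.  43.]
spare [203. 235.] 0.65 [485. 201.  14.]
analyser [271. 162.] 0.64 [634.  67.  45.]
side [[0.95, 0.159, -0.268, 318.202], [-0.311, 0.541, -0.781, -646.486], [0.021, 0.826, 0.564, 563.716], [0.0, 0.0, 0.0, 1.0]]
cartridge [264. 328.] 0.74 [ 446. -214.   12.]
cartridge [156. 214.] 0.65 [314. 139.  11.]
cartridge [259. 218.] 0.63 [509.  31.  37.]
cartridge [184. 265.] 0.58 [348. -34.  12.]
cartridge_thumb [244. 217.] 0.91 [482.  43.  38.]
cartridge_thumb [146. 209.] 0.78 [295. 166.  12.]
cartridge_thumb [282. 325.] 0.71 [ 476. -216.   12.]
cartridge_thumb [189. 268.] 0.67 [355. -45.  13.]
end_stop [315. 204.] 0.96 [642.  60.  26.]
spring_curl [293. 203.] 0.59 [593.  62.  37.]
spare [228. 194.] 0.77 [477. 172.  12.]
analyser [310. 214.] 0.85 [621.  34.  24.]
analyser [288. 271.] 0.61 [ 522. -113.   20.]
0.7 18.8
```

View pics/top.png

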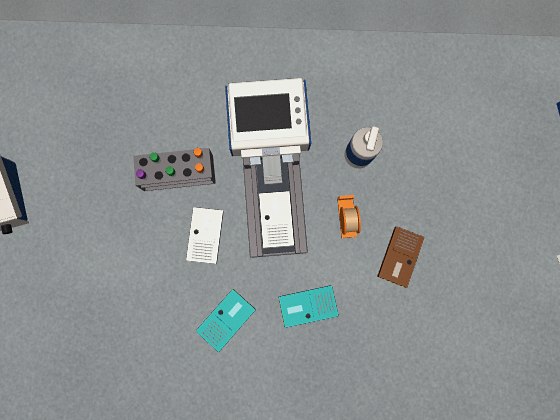

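View pics/side.png

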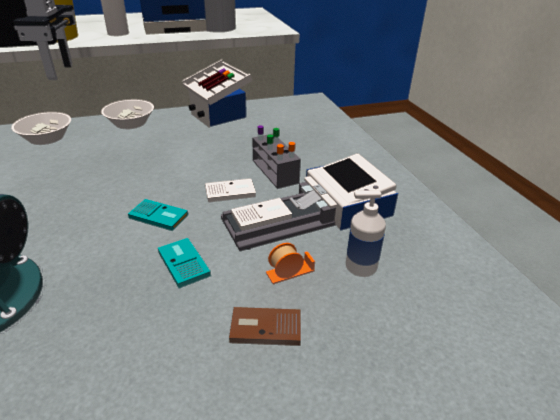

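White candidates: (277,220), inside the grey lane on the analyser, and (205,235), loose on the bench, which is the spare. The turquoise ones at (226,320) and (308,306) and the brown one at (400,257) aren't meant. The one in the lane is the cartridge to load. Next I measure the axis and confirm with a crop.

```bash
python3 - <<'E'
from h import *
p=dict(np.load("top.npz",allow_pickle=True))
H,W=p["depth"].shape;u,v=np.meshgrid(np.arange(W),np.arange(H))
d=p["depth"];C=np.stack([(u-p["cx"])/p["fx"]*d,-(v-p["cy"])/p["fy"]*d,-d],-1)
T=p["pose"];P=C@T[:3,:3].T+T[:3,3]
img=p["img"].astype(int)
roi=(u>240)&(u<315)&(v>150)&(v<262)
def rect(m,n):
    q=P[m][:,:2].astype(np.float32);(c,s,a)=cv2.minAreaRect(q);print(n,len(q),np.round(c,1),np.round(s,1),round(a,2),"z",np.median(P[m][:,2]))
    return q
cart=roi&(img.min(-1)>170)&(v>190)&(P[...,2]>30)&(P[...,2]<50)
n,l,st,_=cv2.connectedComponentsWithStats(cart.astype(np.uint8));cart=l==1+np.argmax(st[1:,4]);rect(cart,"cart")
lane=roi&(v>195)&(P[...,2]>15);rect(lane,"lane")
# side edges of lane
L=[];R=[]
for r in range(198,250):
    x=np.where(lane[r])[0];L.append(P[r,x[0]+1]);R.append(P[r,x[-1]-1])
for e in(L,R):
    e=np.array(e);k=np.polyfit(e[:,0],e[:,1],1);print("edge",k, np.degrees(np.arctan(k[0])),np.polyval(k,530),np.median(e[:,2]))
hs=(u>215)&(u<320)&(v>70)&(v<165)&(P[...,2]>70);rect(hs,"housing")
cv2.imwrite("pics/crop.png",cv2.resize(p["img"][140:265,180:320],None,fx=4.5,fy=4.5,interpolation=cv2.INTER_CUBIC))
E
```

```text
cart 1557 [519.6  53.4] [109.5  61.1] 6.09 z 41.19568062862561
lane 2677 [491.1  51.1] [167.6 115.9] 6.95 z 39.34359719963879
edge [ 0.10933196 47.85972112] 6.239477611947727 105.80566117847783 14.574730904770433
edge [  0.16442216 -80.65890596] 9.337151641933932 6.484837478748133 14.148387487407092
housing 3626 [601.2  62.1] [389.2 149.8] 6.33 z 78.23537960289002
```

View pics/crop.png

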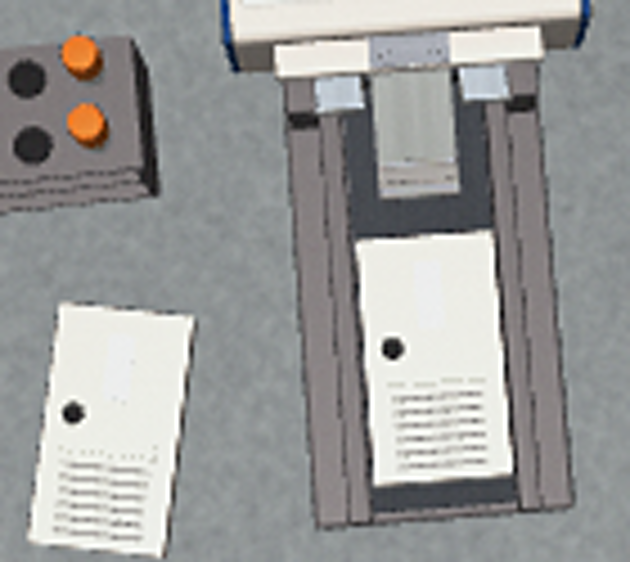

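The crop confirms it: a white cartridge in the lane with its ribs towards the robot, and the spring's curl ahead of it. Its yaw is about 6.2°. Now I go above the thumb area and take a closer look.

```bash
cat >> h.py <<'E'
from scipy.spatial.transform import Rotation as Ro
def down(yaw,flip=False):
    c,s=np.cos(yaw),np.sin(yaw); f=-1 if flip else 1
    return Ro.from_matrix(np.array([[f*c,f*s,0],[f*s,-f*c,0],[0,0,-1]])).as_quat()
def wrist():
    s=robot.get_state();p=robot.get_image("wrist")
    T=np.eye(4);T[:3,:3]=Ro.from_quat(s["tool_rot"]).as_matrix();T[:3,3]=s["tool_pos"]
    p["pose"]=T@np.array(p["mount"]);return p
def fish(p,uv,z):
    a=np.array([(uv[0]-p["cx"])/p["fx"],(uv[1]-p["cy"])/p["fy"]]);th=np.hypot(*a)
    n=a/max(th,1e-9)*np.sin(th);c=np.array([n[0],-n[1],-np.cos(th)])
    T=p["pose"];w=T[:3,:3]@c;return T[:3,3]+w*(z-T[2,3])/w[2]
E
python3 - <<'E'
from h import *
yaw=np.radians(6.2)
c=np.array([519.6,53.4]);a=np.array([np.cos(yaw),np.sin(yaw)])
t=c-28*a
qs=[(f,down(yaw,f),robot.solve_ik([*t,130],down(yaw,f))) for f in(0,1)]
for f,q,j in qs:print(f,j)
q=[x for x in qs if x[2] is not None];q=min(q,key=lambda x:abs(x[2][5]))
print("flip",q[0])
robot.close_gripper()
robot.move_to([*t,130],q[1])
p=wrist();cv2.imwrite("pics/w1.png",p["img"])
for n,z in(("cartridge",26),("cartridge_thumb",40),("end_stop",26),("spring_curl",39.5)):
    for r in robot.spot_point(p,n)[:2]:print(n,np.round(r["at"]),round(r["conf"],2),np.round(fish(p,r["at"],z),1))
s=robot.get_state();print(s["t"],np.round(s["tool_pos"],1),np.round(s["ft_force"],2),s["finger_gap"],np.array(p["mount"]).round(2).tolist())
E
```

```text
0 [-1.26650009e-02 -9.36370832e-03  1.62084482e+00 -4.44089210e-16
  1.53011154e+00  1.44992091e+00]
1 [-1.26650009e-02 -9.36370832e-03  1.62084482e+00 -4.44089210e-16
  1.53011154e+00 -1.69167174e+00]
flip 0
cartridge [485. 251.] 0.9 [ 460.1 -185.3   26. ]
cartridge [281. 173.] 0.61 [518.3  51.   26. ]
cartridge_thumb [502. 232.] 0.87 [ 487.7 -189.6   40. ]
cartridge_thumb [278. 204.] 0.85 [493.5  50.7  40. ]
end_stop [278. 206.] 0.67 [487.4  50.   26. ]
spring_curl [277.  86.] 0.84 [592.7  63.   39.5]
4.5083 [491.8  50.9 130.1] [-0.29  0.04  0.28] 0.37314106117139545 [[0.0, 0.96, 0.27, 77.47], [1.0, -0.0, -0.0, -0.28], [-0.0, 0.27, -0.96, -179.28], [0.0, 0.0, 0.0, 1.0]]
```

View pics/w1.png

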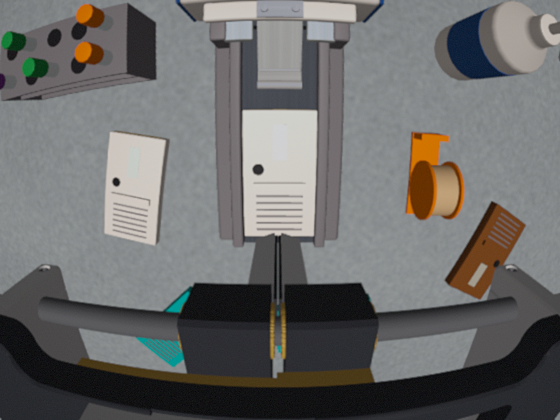

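The wrist view shows the cartridge: nose corners at (247,110) and (318,110), ridge at (280,183), curl edge at about (280,86), and the lane vertical in the image, so the yaw is right. I compute the geometry from these.

```bash
python3 - <<'E'
from h import *
p=wrist()
g=p["img"].astype(int)
yaw=np.radians(6.2);a=np.array([np.cos(yaw),np.sin(yaw)]);b=np.array([-a[1],a[0]]);c0=np.array([519.6,53.4])
def show(n,uv,z):
    w=fish(p,uv,z);print(n,uv,w.round(1),"along/across",np.round([(w[:2]-c0)@a,(w[:2]-c0)@b],1))
for r in(120,150,190,215):
    x=np.where(g[r,200:360].min(-1)>150)[0]+200;print(r,x[0],x[-1])
    show("L",(x[0]-.5,r),40);show("R",(x[-1]+.5,r),40)
x=np.where(g[:,250].min(-1)>150)[0];x=x[(x>95)&(x<240)];print(x[0],x[-1]);show("nose",(280,x[0]-.5),40)
show("ridge",(280,183),42);show("curl edge",(280,88),39)
# depth-based check of column through centre line
d=p["depth"];T=p["pose"]
for v in range(30,236,8):
    u=300;q=np.array([(u-p["cx"])/p["fx"],(v-p["cy"])/p["fy"]]);th=np.hypot(*q);n=q/th*np.tan(th)
    w=T[:3,:3]@(np.array([n[0],-n[1],-1])*d[v,u])+T[:3,3];print(v,np.round([(w[:2]-c0)@a,(w[:2]-c0)@b,w[2]],1),end=" ")
E
```

```text
120 242 316
L (np.float64(241.5), 120) [561.2  88.5  40. ] along/across [45.2 30.4]
R (np.float64(316.5), 120) [568.   27.2  40. ] along/across [ 45.3 -31.3]
150 243 315
L (np.float64(242.5), 150) [536.4  85.3  40. ] along/across [20.1 29.9]
R (np.float64(315.5), 150) [543.   24.9  40. ] along/across [ 20.2 -30.9]
190 243 314
L (np.float64(242.5), 190) [502.2  82.3  40. ] along/across [-14.2  30.6]
R (np.float64(314.5), 190) [508.9  21.2  40. ] along/across [-14.1 -30.9]
215 244 313
L (np.float64(243.5), 215) [480.   79.6  40. ] along/across [-36.6  30.4]
R (np.float64(313.5), 215) [486.6  18.9  40. ] along/across [-36.5 -30.7]
110 235
nose (280, np.float64(109.5)) [573.1  58.   40. ] along/across [53.7 -1.2]
ridge (280, 183) [512.1  51.2  42. ] along/across [-7.6 -1.4]
curl edge (280, 88) [590.9  59.9  39. ] along/across [71.6 -1.2]
30 [120.2 -17.2  44.3] 38 [113.4 -17.2  43.7] 46 [107.5 -17.5  39.4] 54 [100.9 -17.6  37.6] 62 [ 94.6 -17.9  33.7] 70 [ 87.8 -18.   32.8] 78 [ 80.5 -17.8  35.7] 86 [ 73.1 -17.3  42.8] 94 [ 67.6 -18.5  25.1] 102 [ 60.6 -18.5  26.1] 110 [ 53.4 -17.7  38.4] 118 [ 46.7 -17.7  40. ] 126 [ 40.1 -17.7  39.8] 134 [ 33.4 -17.8  39.4] 142 [ 26.7 -17.9  39.4] 150 [ 20.1 -17.9  40. ] 158 [ 13.4 -18.   40. ] 166 [  6.6 -18.1  40.3] 174 [ -0.5 -18.3  38.9] 182 [ -6.9 -18.2  41.4] 190 [-13.  -18.1  45. ] 198 [-21.4 -18.6  39.2] 206 [-28.3 -18.7  39.9] 214 [-35.3 -18.8  40.9] 222 [-42.6 -19.   40.9] 230 [-50.  -19.1  41.2]
```

The cartridge origin is about 0.7 mm behind the top-camera estimate and the curl centre about 76 mm ahead of it. That puts the origin at about x = -119.5, so the travel to home is about 73.5 mm, within the stated range. Now the press.

```bash
cat >> h.py <<'E'
yaw=np.radians(6.2);a=np.array([np.cos(yaw),np.sin(yaw)]);b=np.array([-a[1],a[0]]);c0=np.array([519.6,53.4])
def at(s,z,y=-.4): return [*(c0+s*a+y*b),z]
def rep(n=""):
    s=robot.get_state();w=s["tool_pos"];f=np.array(s["ft_force"])
    print(n,round(s["t"],2),"s",round((w[:2]-c0)@a,1),"y",round((w[:2]-c0)@b,1),"z",round(w[2],1),"F",np.round([f[:2]@a,f[:2]@b,f[2]],1));return s
E
python3 - <<'E'
from h import *
robot.line_to(at(-23.5,50),rate=100);rep("above")
print(robot.line_to(at(-23.5,27),rate=20,stop_force=6));rep("touch")
z=robot.get_state()["tool_pos"][2]
print(robot.line_to(at(-23.5,z-9),rate=20,stop_force=13));rep("press")
robot.hold(.2);rep("held")
E
```

```text
above 5.51 s -22.9 y -0.5 z 50.7 F [ 0.   0.2 -0.9]
True
touch 6.19 s -23.4 y -0.4 z 38.7 F [-2.   0.5  6.6]
True
press 6.64 s -23.4 y -0.4 z 33.2 F [-3.5  1.  11. ]
held 6.84 s -23.4 y -0.4 z 33.6 F [-4.   0.4 10.5]
```

```bash
python3 - <<'E'
from h import *
z=33.4
for i in range(6):
    z-=.5
    robot.line_to(at(-23.5,z),rate=15);s=rep("press")
    if s["ft_force"][2]>17:break
E
```

```text
press 7.09 s -23.0 y -0.5 z 34.8 F [-3.4  0.   9.7]
press 7.34 s -23.0 y -0.5 z 34.4 F [-3.4  0.2 10.7]
press 7.59 s -23.0 y -0.5 z 33.9 F [-2.6  0.5 10.3]
press 7.84 s -23.0 y -0.5 z 33.5 F [-2.6  0.6 11.2]
press 8.09 s -23.0 y -0.5 z 33.0 F [-4.6  0.7 11.1]
press 8.34 s -23.0 y -0.4 z 32.6 F [-4.1  0.4 10.5]
```

```bash
python3 - <<'E'
from h import *
z=30.4
for i in range(14):
    z-=.7
    robot.line_to(at(-23.5,z),rate=15);s=rep(f"press {z:.1f}")
    if s["ft_force"][2]>18:break
E
```

```text
press 29.7 8.59 s -23.0 y -0.5 z 32.2 F [-4.8 -0.6 11.5]
press 29.0 8.84 s -22.9 y -0.5 z 32.1 F [-5.3  0.1 16.1]
press 28.3 9.09 s -22.9 y -0.5 z 32.1 F [-7.  -0.  17.8]
press 27.6 9.34 s -22.9 y -0.5 z 32.0 F [-8.7  1.  20.5]
```

The tray is on its bottom stop: z holds at 32 while the force rises to 20 N. Now the slide, with that press kept on.

```bash
python3 - <<'E'
from h import *
z=27.6
for s in (-15,-5,5,15,25,35,42):
    robot.line_to(at(s,z),rate=40);r=rep(f"cmd {s}")
    f=r["ft_force"]
    if f[2]<14: z-=.7
    if f[2]>28: z+=.7
    if np.hypot(f[0],f[1])>35: print("blocked");break
p=wrist();cv2.imwrite("pics/w2.png",p["img"])
E
```

```text
cmd -15 9.71 s -13.1 y -0.7 z 32.1 F [-6.2 -0.  18.7]
cmd -5 10.11 s -3.1 y -0.8 z 32.1 F [-5.6  0.1 17.5]
cmd 5 10.51 s 6.9 y -0.8 z 32.1 F [-5.  -0.2 18.1]
cmd 15 10.91 s 10.1 y -0.7 z 32.0 F [-20.5  -0.8  30.8]
cmd 25 11.31 s 23.3 y -0.7 z 32.1 F [-12.1  -1.1  20.9]
cmd 35 11.71 s 33.8 y -0.6 z 32.1 F [-10.8  -0.6  20.2]
cmd 42 12.03 s 40.8 y -0.6 z 32.1 F [-10.5  -0.6  20. ]
```

View pics/w2.png

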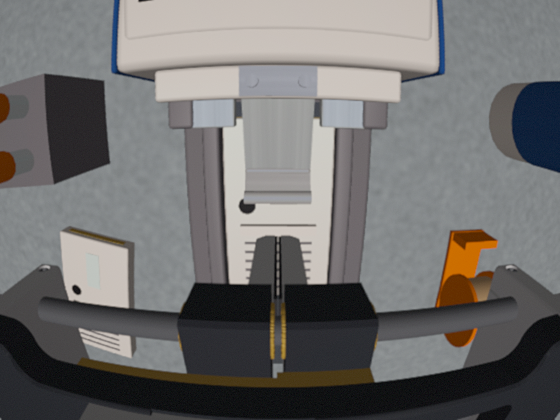

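The nose is under the leaf, visible at (235,122) just short of the keeper rails, and the ridge at about (278,225) is still short of the curl at (278,198). I push on to the stop.

```bash
python3 - <<'E'
from h import *
z=27.6
r0=robot.get_state()["ft_force"][:2]@a
for s in np.arange(46,84,3):
    robot.line_to(at(s,z),rate=30);r=rep(f"cmd {s}")
    f=r["ft_force"]
    if f[2]<14: z-=.7
    if f[2]>28: z+=.7
    if f[:2]@a<-32: print("blocked");break
p=wrist();cv2.imwrite("pics/w3.png",p["img"])
E
```

```text
cmd 46 12.37 s 44.8 y -0.6 z 32.0 F [-12.5   0.2  22.4]
cmd 49 12.62 s 47.8 y -0.7 z 32.0 F [-11.6   0.4  22.7]
cmd 52 12.87 s 50.8 y -0.7 z 32.0 F [-11.9  -0.6  21.6]
cmd 55 13.12 s 51.9 y -0.6 z 32.0 F [-16.   -0.9  24.2]
cmd 58 13.37 s 52.0 y -0.6 z 32.0 F [-22.4   0.5  30. ]
cmd 61 13.62 s 52.1 y -0.7 z 32.0 F [-27.9  -0.9  31.3]
cmd 64 13.87 s 52.2 y -0.6 z 32.0 F [-33.5  -0.1  33.9]
blocked
```

View pics/w3.png

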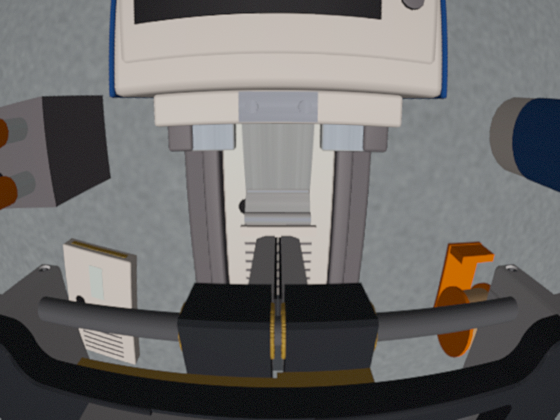

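It came to a hard stop at s = 52 (predicted about 53), with the ridge at (278,227) just outside the curl at (278,218), so it is home. I relax the push, lift off and check.

```bash
python3 - <<'E'
from h import *
robot.line_to(at(56,27.6),rate=40);rep("relax")
robot.line_to(at(54,60),rate=60);rep("up")
robot.line_to(at(-10,170),rate=150);rep("away")
p=wrist();cv2.imwrite("pics/w4.png",p["img"])
def show(n,uv,z):
    w=fish(p,uv,z);print(n,np.round([(w[:2]-c0)@a,(w[:2]-c0)@b],1))
g=p["img"].astype(int);col=g[:,250].min(-1);x=np.where(col>150)[0];print(x[x>80][[0,-1]],)
for r in robot.spot_point(p,"cartridge_thumb")[:2]:print(r["conf"],r["at"]);show("thumb",r["at"],36)
E
```

```text
relax 14.27 s 52.0 y -0.7 z 32.0 F [-17.4  -0.4  26.1]
up 14.96 s 54.2 y -0.4 z 59.9 F [-0.3  0.5 -1.6]
away 15.96 s -10.4 y -0.4 z 168.9 F [1.  0.6 0.2]
[ 81 164]
0.75 [278.4, 136.5]
thumb [45.4 -1. ]
0.59 [481.7, 233.2]
thumb [ -58.1 -243.7]
```

View pics/w4.png

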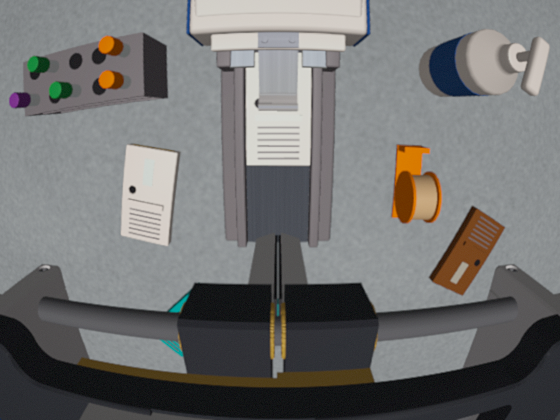

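The hand is clear, the cartridge sits under the leaf with its rear edge at row 164, and nothing else has moved. One check of the rear edge against the curl before handing in.

```bash
python3 - <<'E'
from h import *
p=wrist()
for n,uv,z in(("rear",(278,164.5),36),("ridge",(278,119),38),("curl",(278,109),41),("lane end wall top",(238,246),30)):
    w=fish(p,uv,z);print(n,np.round([(w[:2]-c0)@a,(w[:2]-c0)@b],1))
rep()
E
```

```text
rear [18.1 -0.6]
ridge [62.1 -0.6]
curl [71.6 -0.6]
lane end wall top [-70.  42.]
 16.11 s -10.4 y -0.4 z 168.5 F [-0.2 -1.2 -0.4]
```

The rear edge is at 18.1, against about 17.8 expected when home.

```bash
python3 -c "
from h import *
print(robot.hand_in())"
```

```text
the job is handed in; nothing more can be done
None
```

The cartridge was pressed down, slid under the leaf spring and pushed home against the end stop, then released; the hand was clear and the job was handed in at about 16 s.

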